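# Touch off the vial block and set the alignment pin

## Task

The aluminium vial block sits slightly off its place in the steel sampler tray, so find it by touch before setting the alignment pin. Take the square-headed pin out of its stand and rest its shank, upright and with light steady pressure for about half a second each time, against the block's side wall: first on the long side facing the robot near the end on the robot's left, then on that same side near the end on the robot's right, then on the middle of the right-hand short end. Then lower the pin gently fully home in the block's open bore, let go, and leave everything else where it is; never press the pin hard against block or tray (stay well below 25 N).

Things in the scene. Friction and masses are not known exactly. Their poses are not given: they have to be found in the camera images.
- tray: Flat steel tray, 160 (x) by 220 (y) mm, fixed; floor 4 mm thick, rim 8 mm high and 4 mm thick. Origin: centre of its underside, on the bench (z = 0); x away from the robot, y to the robot's left, turned up to 0.4 rad. On it, counted as part of it and stuck fast, stands the rectangular aluminium vial block, 70 (x) by 130 (y) by 40 mm high: top 44 mm above the bench.
- block_place (a point): Where the block's underside centre SHOULD be: tray centre, 4 mm above the bench, axes as the tray's. The real block is off by up to 10 mm in x and in y and turned up to 0.07 rad relative to the tray; no reading shows this, find it by touch. Eight black-capped vials rise 12 mm above its top on its left and middle.
- bore_place (a point): Where the bore's mouth WOULD be were the block in its place. The bore is the block's only open hole: round, 13.5 mm wide, vertical, 25 mm deep, closed at the bottom, 1.5 mm chamfer. Its axis is 25 mm behind the long side facing the robot (-x) and 25 mm in from the right-hand (-y) short end: (-10, -40) mm from the block's centre in the block's own axes.
- pin: Loose alignment pin, about 0.1 kg, 83 mm tall, upright in the stand: round steel shank 12 mm in diameter, 55 mm long (foot chamfered over 2.5 mm), under a square head 22 by 22 by 28 mm to grip. Rigid. Origin: centre of the foot's end; z up along it; x, y square to the head's faces. Fully home in the bore its foot is 19 mm above the bench, the head's underside 30 mm above the block.
- pin_tip (a point): The centre of the end of the pin's foot (the same point as the pin's origin).
- stand: Grey plastic stand, 60 (x) by 120 (y) by 40 mm high, fixed. Origin at the centre of its underside. Two round holes 30 mm deep: the pin stands in the one at y = -30 mm (14 mm wide), the plug in the one at y = +30 mm (22 mm wide). The tops of the holes are 40 mm, their floors 10 mm above the bench.
- plug: Bystander: round steel plug in the stand's other hole, head 28 mm in diameter and 10 mm thick lying 2 mm above the stand's top; 42 mm long in all; origin at its lower end. Leave it.
- bottle: Bystander: clear bottle with blue cap, 70 mm in diameter, 150 mm tall; origin under its centre.
- amber_jar: Bystander: brown jar, 56 mm in diameter, 90 mm tall; origin under its centre.
- beaker: Bystander: glass cup, 70 mm in diameter, 85 mm tall; origin under its centre.
- vial: Bystander: small loose brown vial with white cap, 22 mm in diameter, 40 mm tall, standing between tray and stand; origin under its centre.
- spanner: Bystander: spanner lying flat, 150 mm long along its x axis; origin at its middle.
- cap_box: Bystander: open white box, 90 by 120 by 40 mm; origin under its centre.

How it is judged:
On the way, in this order (a step that is already met when the one before it is completed fails the run):
1. the upright pin rests with light pressure (over 0.7 N for 0.2 s) against the block's long side facing the robot, left half (x of pin_tip in the frame of tray between -0.072 and -0.0215 m and y of pin_tip in the frame of tray between 0.003 and 0.074 m and z of pin_tip in the frame of tray between 0.007 and 0.04 m and contact force between pin and tray above 0.7 N and angle between pin's own z axis and vertical below 0.15 rad), for 0.2 s.
2. the same on that side's right half (x of pin_tip in the frame of tray between -0.072 and -0.0215 m and y of pin_tip in the frame of tray between -0.074 and -0.003 m and z of pin_tip in the frame of tray between 0.007 and 0.04 m and contact force between pin and tray above 0.7 N and angle between pin's own z axis and vertical below 0.15 rad), for 0.2 s.
3. the same on the middle of the block's right-hand short end (x of pin_tip in the frame of tray between -0.021 and 0.03 m and y of pin_tip in the frame of tray between -0.096 and -0.052 m and z of pin_tip in the frame of tray between 0.007 and 0.04 m and contact force between pin and tray above 0.7 N and angle between pin's own z axis and vertical below 0.15 rad), for 0.2 s.
At the end, for the whole second after the job is handed in: The pin stands in the block's bore, released and at rest, its foot within 3.5 mm of fully home and upright within 0.08 rad (x of pin_tip in the frame of tray between -0.03 and 0.01 m and y of pin_tip in the frame of tray between -0.058 and -0.022 m and z of pin_tip in the frame of tray between 0.012 and 0.0225 m and angle between pin's own z axis and vertical below 0.08 rad and linear speed of pin below 0.02 m/s); the robot touches nothing.
It fails at once if the pin is pressed against block or tray with more than 25 N (contact force between pin and tray above 25 N).
It fails at once if the gripper presses on block or tray with more than 25 N (contact force between any of the fingers, the arm and tray above 25 N).
It fails at once if a bystander is moved more than 20 mm (distance of any of plug, bottle, amber_jar, beaker, vial, spanner, cap_box from where it was at the start of the episode above 0.02 m).
It also fails if it takes over 70 s, if anything falls off the work surface, if the arm or the gripper's body presses on something with over 40 N, if the wrist force passes 120 N, or if a joint passes its speed limit or range.

## Robot

A 7-joint arm with a two-finger parallel gripper is mounted at the origin on the work surface. World frame = base frame: x ahead of the robot, y to its left, z up, the work surface at z = 0. Lengths are in m, angles in rad, forces in N, time in s.
With the tool pointing down it reaches from about 0.4 to 0.85 m from the base axis. Payload 4.5 kg.
Tool frame: the origin (TCP) lies at the very end of the fingers, on their centre line; the grasp point (between the pads) lies 19 mm behind it (r.grip_point_offset is the distance from the TCP to the grasp point, in m); z points along the fingers, y is the line along which they close (so a half turn about z gives the same grasp; the last joint's range is limited). The gripper opens to 88 mm and grips with 3 to 60 N. Pads are 18 mm wide; open, the fingers measure 123 mm over their backs; the gripper's body (75 mm by 187 mm) begins 45 mm behind the grasp point.
Start: joints at [1.208, 0.689, -0.195, 1.565, 0.157, 0.902, -0.215], TCP at [0.242, -0.576, 0.239] pointing down, gripper open.
Joint ranges: [-3.01, 3.01], [-0.46, 2.08], [-1.47, 1.51], [0.13, 2.56], [-1, 4.14], [0.04, 2.09], [-2.66, 2.66]. Speed limits (rad/s): [2.57, 2.57, 3.14, 3.14, 3.14, 3.14, 3.14].

## Interface

Orientations are given as a unit quaternion [x, y, z, w].
In Python, from plant import r gives the robot as it stands.
- The arm moves only by the tool carry_out, never from a script. Its argument "rows" is a list of rows, each a list of 3 entries, a list of its own where there are three numbers: the shift along the tool's x, y, z in cm, then the turn, a rotation vector about the tool's x, y, z in degrees, then the closure, from 0 (fully open) to 1 (shut). A call has 1 to 12 rows; each row is the pose to reach, as a shift and turn from the pose commanded when the call began, along the tool's axes at that moment; what a row does not reach only later rows make up. A row lasts 1/10 s, in which the tool goes at most 50 mm and 8.59 degrees, less where a joint would pass 70% of its speed; a pose out of reach is approached as far as the arm can. A call with a gripper value outside its range is refused whole. The fingers move at their own pace and stop on an object; "newtons" is the grip in N (left out, the last holds). Time passes only in rows, so rows that repeat a pose let the fingers close. It gives the time, the measured TCP pose, the force, the opening and the grip force at its end, in the units of the state.
- r.get_state(): the state, without advancing time (a new reading comes with each control period).
- r.snapshot(name): name is "side" or "top" or "wrist"; returns a dict with "image" (384x512x3 uint8, red, green, blue), "fx", "fy", "cx", "cy" (pixels), "pose" (4x4, takes a point from camera to world coordinates). Camera axes: x right, y up, looking along -z (the intrinsics and any distortion apply to the point x, -y, -z); pixel columns grow to the right and rows downward; lengths in m; the calibration is good to about 2 mm. The wrist camera is an equidistant fisheye: a pixel r from the principal point sees the ray r / f radians off the axis. A picture is of the moment at which its call begins. There is no depth.
- r.finish_job(): hands the job in; it is judged then, once.
The state is a dict: "clock": time; "q": joint angles; "qd": joint speeds; "joint_torque": joint torques, N m; "tool_pos": TCP position; "eef_rot": TCP orientation; "contact_force": force on the tool from outside, world axes, zero at the start; "moment": the same for the moment, N m; "opening": opening from 0.0 (shut) to 1.0 (fully open); "finger_force": force on a finger pad.
Only numpy, scipy, OpenCV 4.12 (cv2) and the standard library are available. Lean on these libraries where they do the work, as an engineer would, in place of code of your own. Each camera call takes 0.05 s, during which the arm holds its last target. There are 200 camera calls.

## Working session

There is one attempt and no reset: what is moved stays moved. The work goes in short steps, Python scripts to look and compute and a tool call to move; the robot and the scene stay as the last step left them, time stands still between calls to the robot, and variables do not carry over. Pictures are saved under pics/ and viewed, at most 10 in all, crops included, and the job is handed in when it is done.

Besides the shell and the picture viewer there is one more tool, called as name(argument=value, ...) on one line, values as JSON. carry_out: Moves the arm, as the interface text tells. Its arguments: {"type":"object","properties":{"rows":{"type":"array"},"newtons":{"type":"number"}},"required":["rows"]}

```bash
ls; mkdir -p pics
python3 - <<'E'
from plant import r
import cv2,numpy as np,pickle
s=r.get_state();print({k:np.round(v,3) for k,v in s.items()})
for n in ["top","side"]:
    d=r.snapshot(n);pickle.dump(d,open(n+'.pkl','wb'))
    print(n,d['fx'],d['fy'],d['cx'],d['cy'],np.round(d['pose'],4).tolist(),[k for k in d])
    cv2.imwrite(f'pics/{n}0.png',cv2.resize(d['image'][:,:,::-1],(800,600),interpolation=cv2.INTER_CUBIC))
E
```

```text
pics
{'clock': np.float64(0.0), 'q': array([ 1.208,  0.69 , -0.194,  1.566,  0.157,  0.902, -0.215]), 'qd': array([-0.001,  0.   ,  0.002,  0.   , -0.001,  0.001, -0.001]), 'joint_torque': array([-0.0000e+00, -5.2757e+01, -1.2680e+00, -1.5343e+01, -5.3000e-02,
        6.0000e-03,  0.0000e+00]), 'tool_pos': array([ 0.241, -0.576,  0.238]), 'eef_rot': array([ 0.98 ,  0.197, -0.   , -0.001]), 'contact_force': array([-0.834, -0.781, -0.6  ]), 'moment': array([-0.032,  0.058,  0.022]), 'finger_force': np.float64(0.0), 'opening': np.float64(0.999)}
top 431.0217654655275 431.0217654655275 254.33693610873445 196.1008780620099 [[0.0188, 0.9807, -0.1946, 0.3026], [-0.9998, 0.0203, 0.0059, -0.0166], [0.0097, 0.1944, 0.9809, 1.5073], [0.0, 0.0, 0.0, 1.0]] ['image', 'fx', 'fy', 'cx', 'cy', 'pose']
side 428.25253380007973 428.25253380007973 252.91034643816784 196.13554692574246 [[-0.7509, 0.414, -0.5145, -0.126], [-0.66, -0.4436, 0.6062, 0.8203], [0.0227, 0.7948, 0.6064, 0.9071], [0.0, 0.0, 0.0, 1.0]] ['image', 'fx', 'fy', 'cx', 'cy', 'pose']
```

View pics/top0.png

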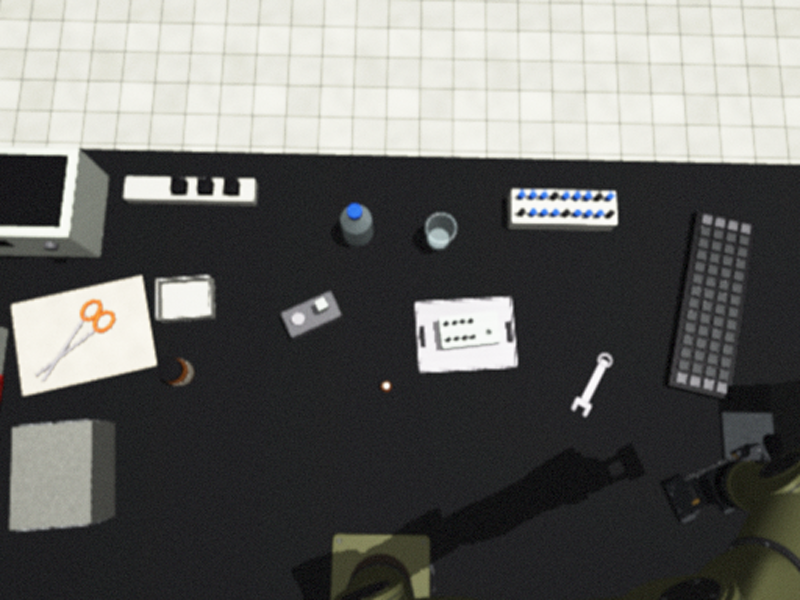

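View pics/side0.png

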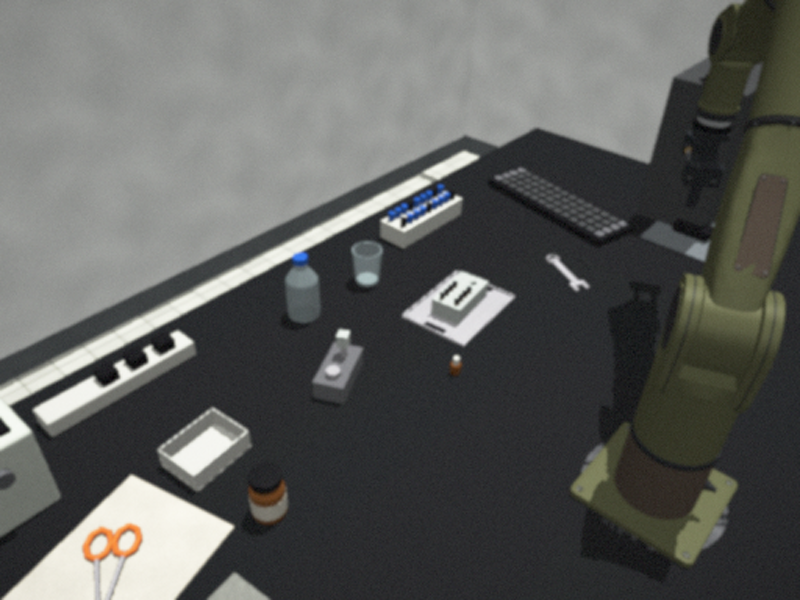

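Top view: stand at about (311,313) with the pin head at (321,304) and the plug at (298,318). Tray corners are near (415,302), (514,297), (518,367) and (420,372); bore near (489,332), vial (386,385). I'll enlarge the tray and stand.

```bash
cat > h.py <<'E'
import numpy as np,pickle,cv2
from scipy.spatial.transform import Rotation as R
def w(d,u,v,z):
    p=d['pose'];ray=p[:3,:3]@np.array([(u-d['cx'])/d['fx'],-(v-d['cy'])/d['fy'],-1]);o=p[:3,3]
    return o+ray*(z-o[2])/ray[2]
def px(d,P):
    p=d['pose'];c=p[:3,:3].T@(np.asarray(P)-p[:3,3]);return d['cx']+d['fx']*c[0]/-c[2], d['cy']-d['fy']*c[1]/-c[2]
E
python3 - <<'E'
import pickle,cv2,numpy as np
d=pickle.load(open('top.pkl','rb'));im=d['image'][:,:,::-1]
a=cv2.resize(im[180:245,255:340],None,fx=8,fy=8,interpolation=cv2.INTER_CUBIC)
cv2.imwrite('pics/tray.png',a)
a=cv2.resize(im[180:222,172:226],None,fx=12,fy=12,interpolation=cv2.INTER_CUBIC)
cv2.imwrite('pics/stand.png',a)
E
```

```text
(no output)
```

View pics/tray.png

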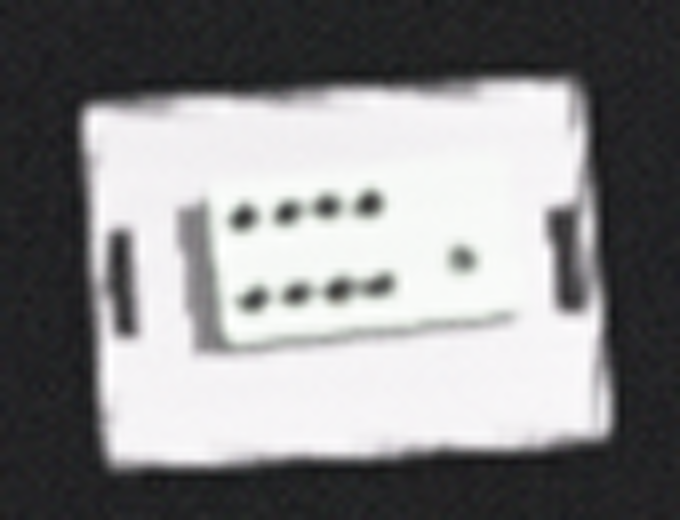

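View pics/stand.png

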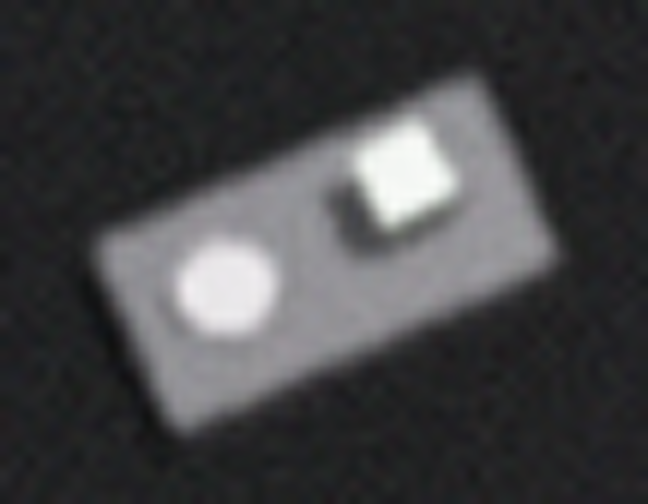

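Tray crop: tray corners are (82,103), (580,78), (608,440), (108,467), and the block's front edge runs (225,348)-(515,318). The bore is at about (461,260). Stand crop: head corners are (412,118), (460,182), (393,228), (353,160), and stand corners (475,70), (560,258), (180,437), (93,243).

Run:
```python
from h import *
d=pickle.load(open('top.pkl','rb'))
f=lambda pts,k,ox,oy,z:np.array([w(d,(x+.5)/k-.5+ox,(y+.5)/k-.5+oy,z) for x,y in pts])
def rep(n,P):
    print(n,np.round(P[:,:2],4).tolist(),'c',np.round(P[:,:2].mean(0),4))
    if len(P)==4:
        e=[P[(i+1)%4]-P[i] for i in range(4)];print('  len',[round(float(np.linalg.norm(x)),4) for x in e],'ang',[round(float(np.degrees(np.arctan2(x[1],x[0]))),1) for x in e])
rep('tray',f([(82,103),(580,78),(608,440),(108,467)],8,255,180,.008))
rep('blk',f([(205,195),(225,348),(515,318)],8,255,180,.044))
rep('bore',f([(461,260)],8,255,180,.044))
rep('head',f([(412,118),(460,182),(393,228),(353,160)],12,172,180,.093))
rep('stand',f([(475,70),(560,258),(180,437),(93,243)],12,172,180,.04))
rep('plug',f([(227,287)],12,172,180,.052))
print('vial',w(d,386/1.5625,385/1.5625,.04))
```

```text
tray [[0.6141, -0.0626], [0.6301, -0.2843], [0.4687, -0.2942], [0.4526, -0.0762]] c [ 0.5414 -0.1793]
  len [0.2223, 0.1617, 0.2187, 0.162] ang [-85.9, -176.5, 94.2, 4.8]
blk [[0.5672, -0.1151], [0.5009, -0.1241], [0.5164, -0.2485]] c [ 0.5282 -0.1626]
bore [[0.5411, -0.2255]] c [ 0.5411 -0.2255]
head [[0.6028, 0.1377], [0.5849, 0.1236], [0.5714, 0.1417], [0.5905, 0.1537]] c [0.5874 0.1392]
  len [0.0228, 0.0225, 0.0225, 0.0201] ang [-141.8, 126.6, 32.0, -52.3]
stand [[0.6287, 0.1258], [0.5737, 0.0992], [0.5194, 0.206], [0.5753, 0.2338]] c [0.5743 0.1662]
  len [0.0611, 0.1198, 0.0625, 0.1205] ang [-154.2, 117.0, 26.4, -63.7]
plug [[0.5611, 0.1929]] c [0.5611 0.1929]
vial [ 0.41931207 -0.00395566  0.04      ]
```

```bash
cat >> h.py <<'E'
def go(s,P,yaw):
    "shift (cm) and turn (deg) in tool axes to TCP P, pointing down, tool x at yaw deg"
    T=R.from_quat(s['eef_rot']);G=R.from_euler('z',yaw,degrees=True)*R.from_euler('x',180,degrees=True)
    print('pos',np.round(s['tool_pos'],4),'yaw',np.round(np.degrees(np.arctan2(*T.as_matrix()[1::-1,0])),2),'shift',np.round(T.inv().apply(np.asarray(P)-s['tool_pos'])*100,2),'turn',np.round((T.inv()*G).as_rotvec(degrees=True),2),'F',np.round(s['contact_force'],2))
E
python3 - <<'E'
from h import *
from plant import r
go(r.get_state(),[.5875,.1393,.15],36.5)
d=pickle.load(open('top.pkl','rb'))
print(w(d,355/1.5625,213/1.5625,.15),w(d,440/1.5625,225/1.5625,.085))
E
```

```text
pos [ 0.2413 -0.5759  0.238 ] yaw 22.74 shift [ 59.58 -52.56   8.88] turn [ -0.1   -0.   -13.76] F [ 0.05  0.23 -0.04]
[0.77106115 0.06851447 0.15      ] [ 0.7698926  -0.11574204  0.085     ]
```

carry_out(rows=[[[5,-4.4,0.4],[0,0,-1],0],[[10,-8.8,0.8],[0,0,-2],0],[[15,-13.2,1.2],[0,0,-4],0],[[20,-17.6,1.6],[0,0,-5],0],[[24,-21.1,2],[0,0,-6],0],[[28,-24.6,2.4],[0,0,-7],0],[[32,-28,2.8],[0,0,-8],0],[[36,-31.6,3.2],[0,0,-9],0],[[40,-35,3.6],[0,0,-10],0],[[44,-38.6,4],[0,0,-11],0],[[48,-42,4.4],[0,0,-12],0],[[52,-45.6,5],[0,0,-13],0]])

```text
clock: 1.3
tool_pos: [0.5048, -0.0368, 0.1967]
eef_rot: [0.952, 0.307, -0.0, 0.0]
contact_force: [0.8, -0.8, 0.8]
opening: 1.0
finger_force: 0.0
```

Run:
```python
from h import *
from plant import r
s=r.get_state();go(s,[.5875,.1393,.15],36.5);print(s['clock'],s['q'])
```

```text
pos [ 0.5048 -0.0368  0.1967] yaw 35.78 shift [17.   -9.45  4.67] turn [ 0.01  0.02 -0.72] F [ 0.84 -0.82  0.77]
1.3 [ 0.07893747  0.59946576 -0.15451469  1.96571036  0.15769279  0.58791488
 -1.12687379]
```

carry_out(rows=[[[0,0,0],[0,0,0],0],[[0,0,0],[0,0,0],0]])

```text
clock: 1.5
tool_pos: [0.5042, -0.0373, 0.1966]
eef_rot: [0.951, 0.308, -0.0, -0.0]
contact_force: [-0.8, -1.3, -0.2]
opening: 0.995
finger_force: 0.0
```

Run:
```python
from h import *
from plant import r
s=r.get_state();go(s,[.5875,.1393,.15],36.5);print(s['clock'],s['qd'])
```

```text
pos [ 0.5042 -0.0373  0.1966] yaw 35.93 shift [17.11 -9.41  4.65] turn [-0.04  0.04 -0.57] F [-0.77 -1.28 -0.22]
1.5 [ 0.05393404 -0.01287757  0.03974722  0.0262638   0.0036275   0.00372126
  0.00280517]
```

carry_out(rows=[[[4,-2.2,0.5],[0,0,-0.5],0],[[8,-4.4,1],[0,0,-0.5],0],[[12,-6.6,1.5],[0,0,-0.5],0],[[15,-8.2,2],[0,0,-0.5],0],[[17.1,-9.4,2],[0,0,-0.5],0],[[17.1,-9.4,2],[0,0,-0.5],0],[[17.1,-9.4,2],[0,0,-0.5],0],[[17.1,-9.4,2],[0,0,-0.5],0]])

```text
clock: 2.3
tool_pos: [0.5876, 0.134, 0.1769]
eef_rot: [0.951, 0.309, -0.001, 0.001]
contact_force: [-0.1, 1.1, -0.7]
opening: 1.004
finger_force: 0.0
```

Run:
```python
from h import *
from plant import r
s=r.get_state();go(s,[.5875,.1393,.06],36.5)
d=r.snapshot('wrist');pickle.dump(d,open('wrist.pkl','wb'))
print(d['fx'],d['cx'],d['cy'],np.round(d['pose'],4).tolist())
cv2.imwrite('pics/w1.png',cv2.resize(d['image'][:,:,::-1],(800,600),interpolation=cv2.INTER_CUBIC))
```

```text
pos [0.5876 0.134  0.1769] yaw 36.02 shift [ 0.33 -0.45 11.69] turn [ 0.08  0.14 -0.48] F [-0.07  1.12 -0.7 ]
297.3186396354542 259.9906573746013 192.45455668993833 [[0.5885, 0.7772, 0.2228, 0.6443], [-0.8085, 0.5657, 0.1623, 0.1765], [0.0001, -0.2757, 0.9613, 0.322], [0.0, 0.0, 0.0, 1.0]]
```

View pics/w1.png

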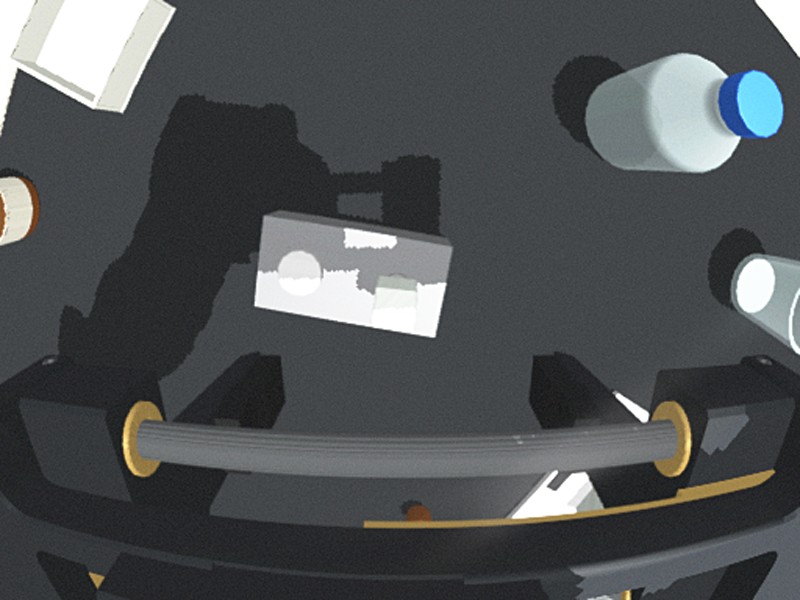

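Wrist view: head top face corners are about (376,291), (418,294), (415,333), (370,328). Stand top corners are about (262,218), (452,247), (437,337), (255,305).

```bash
cat >> h.py <<'E'
def wf(d,u,v,z):
    x=(u-d['cx'])/d['fx'];y=(v-d['cy'])/d['fy'];t=np.hypot(x,y);k=np.sin(t)/t
    p=d['pose'];ray=p[:3,:3]@np.array([x*k,-y*k,-np.cos(t)]);o=p[:3,3];return o+ray*(z-o[2])/ray[2]
E
python3 - <<'E'
from h import *
d=pickle.load(open('wrist.pkl','rb'))
for n,z,pts in [('head',.093,[(376,291),(418,294),(415,333),(370,328)]),('stand',.04,[(262,218),(452,247),(437,337),(255,305)])]:
    P=np.array([wf(d,(x+.5)*.64-.5,(y+.5)*.64-.5,z) for x,y in pts])[:,:2]
    e=[P[(i+1)%4]-P[i] for i in range(4)];print(n,P.round(4).tolist(),P.mean(0).round(4),[round(float(np.linalg.norm(x)),4) for x in e],[round(float(np.degrees(np.arctan2(x[1],x[0]))),1) for x in e])
im=d['image'][165:225,155:295,::-1];cv2.imwrite('pics/w1c.png',cv2.resize(im,None,fx=5.7,fy=5.7,interpolation=cv2.INTER_CUBIC))
E
```

```text
head [[0.5863, 0.1536], [0.5976, 0.1353], [0.5797, 0.124], [0.568, 0.1447]] [0.5829 0.1394] [0.0215, 0.0212, 0.0237, 0.0203] [-58.2, -147.8, 119.4, 26.1]
stand [[0.5693, 0.234], [0.6233, 0.1266], [0.5709, 0.0987], [0.5181, 0.2077]] [0.5704 0.1667] [0.1201, 0.0594, 0.1212, 0.0575] [-63.3, -151.9, 115.8, 27.1]
```

View pics/w1c.png

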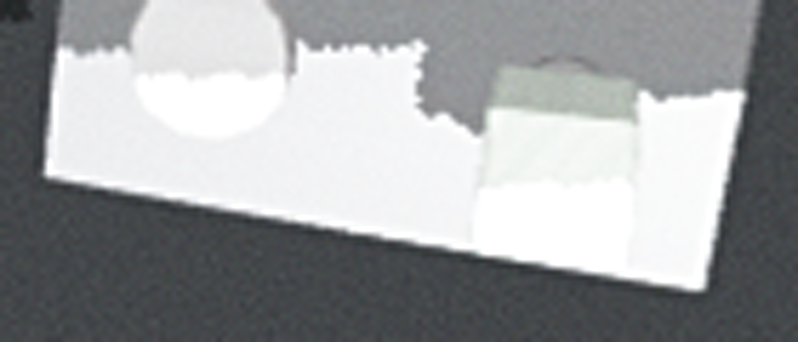

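Run:
```python
from h import *
from plant import r
d=pickle.load(open('wrist.pkl','rb'))
P=np.array([wf(d,(x+.5)/5.7-.5+155,(y+.5)/5.7-.5+165,.093) for x,y in [(490,107),(636,122),(629,272),(473,250)]])[:,:2]
e=[P[(i+1)%4]-P[i] for i in range(4)];print(P.round(4).tolist(),P.mean(0).round(4),[round(float(np.linalg.norm(x)),4) for x in e],[round(float(np.degrees(np.arctan2(x[1],x[0]))),1) for x in e])
go(r.get_state(),[.585,.1395,.060],32.5)
```

```text
[[0.5882, 0.1548], [0.5984, 0.137], [0.5799, 0.1246], [0.5694, 0.1447]] [0.584  0.1403] [0.0205, 0.0223, 0.0226, 0.0213] [-60.0, -146.2, 117.6, 28.4]
pos [0.5877 0.1343 0.177 ] yaw 36.03 shift [ 0.11 -0.6  11.7 ] turn [0.07 0.1  3.53] F [ 0.06 -0.26  0.3 ]
```

carry_out(rows=[[[0.1,-0.6,2],[0,0,4],0],[[0.1,-0.6,5],[0,0,4],0],[[0.1,-0.6,8],[0,0,4],0],[[0.1,-0.6,10.5],[0,0,4],0],[[0.1,-0.6,11.6],[0,0,4],0],[[0.1,-0.6,11.6],[0,0,4],0],[[0.1,-0.6,11.6],[0,0,4],0.65],[[0.1,-0.6,11.6],[0,0,4],0.65],[[0.1,-0.6,11.6],[0,0,4],0.65],[[0.1,-0.6,11.6],[0,0,4],0.65],[[0.1,-0.6,11.6],[0,0,4],0.65]], newtons=10)

```text
clock: 3.45
tool_pos: [0.5857, 0.143, 0.0614]
eef_rot: [0.961, 0.278, 0.0, 0.0]
contact_force: [-0.6, -0.3, 0.1]
opening: 0.573
finger_force: 0.0
```

Run:
```python
from h import *
from plant import r
go(r.get_state(),[.585,.1395,.060],32)
d=r.snapshot('wrist');cv2.imwrite('pics/w2.png',cv2.resize(d['image'][:,:,::-1],(800,600),interpolation=cv2.INTER_CUBIC))
```

```text
pos [0.5857 0.143  0.0614] yaw 32.23 shift [-0.24  0.26  0.14] turn [ 0.02 -0.04  0.23] F [-0.58 -0.34  0.15]
```

View pics/w2.png

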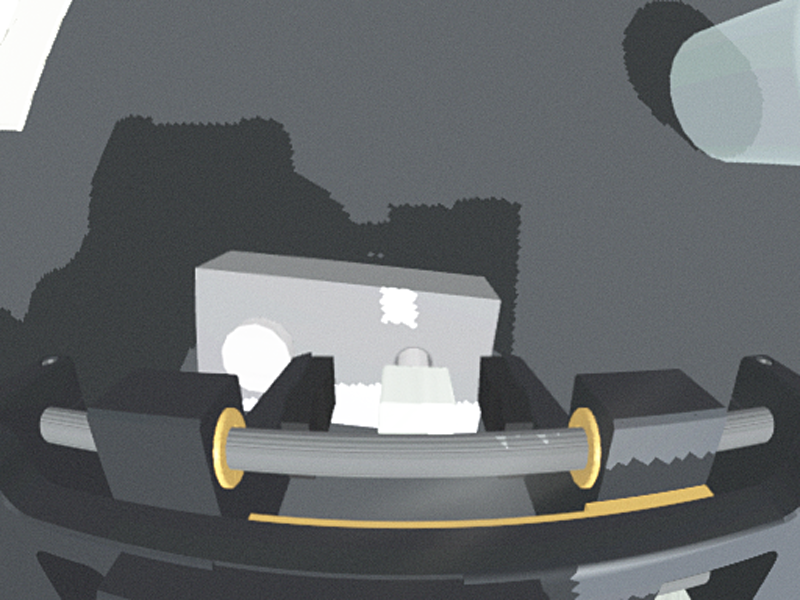

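Wrist view: the fingers' inner faces are at about x=335 and 480, with the head at 380-453. So the head sits about 3 mm towards tool +y. I'll shift and close.

carry_out(rows=[[[-0.2,0.26,0.1],[0,0,0],0.65],[[-0.2,0.26,0.1],[0,0,0],0.9],[[-0.2,0.26,0.1],[0,0,0],0.9],[[-0.2,0.26,0.1],[0,0,0],0.9],[[-0.2,0.26,0.1],[0,0,0],0.9],[[-0.2,0.26,0.1],[0,0,0],0.9],[[-0.2,0.26,0.1],[0,0,0],0.9],[[-0.2,0.26,0.1],[0,0,0],0.9]], newtons=10)

```text
clock: 4.3
tool_pos: [0.585, 0.1397, 0.0599]
eef_rot: [0.961, 0.278, -0.0, 0.0]
contact_force: [-0.1, -0.2, -0.6]
opening: 0.25
finger_force: 9.8
```

carry_out(rows=[[[0,0,0],[0,0,0],1],[[0,0,0],[0,0,0],1],[[0,0,-1],[0,0,0],1],[[0,0,-3],[0,0,0],1],[[0,0,-5],[0,0,0],1],[[0,0,-7],[0,0,0],1],[[0,0,-7.5],[0,0,0],1],[[0,0,-7.5],[0,0,0],1]], newtons=40)

```text
clock: 5.1
tool_pos: [0.5857, 0.1398, 0.136]
eef_rot: [0.961, 0.278, 0.001, 0.0]
contact_force: [-0.6, 0.0, -1.1]
opening: 0.246
finger_force: 39.7
```

Run:
```python
from h import *
from plant import r
c,s_=np.cos(np.radians(4.2)),np.sin(np.radians(4.2))
T=lambda x,y:np.array([.5414+c*x-s_*y,-.1793+s_*x+c*y])
# touch 1 approach: tray frame x=-0.062?, y=+0.045
fl=np.array([.5009,-.1241])
a=np.radians(7);ex=np.array([np.cos(a),np.sin(a)]);ey=np.array([-np.sin(a),np.cos(a)])
inv=lambda p:np.array([[c,s_],[-s_,c]])@(p-np.array([.5414,-.1793]))
for n,p in [('t1',fl-20*.001*ey-.016*ex),('t2',fl-.110*ey-.016*ex),('t3',fl+.035*ex-.146*ey),('wall t1',fl-.02*ey-.006*ex),('wall t2',fl-.11*ey-.006*ex),('w3',fl+.035*ex-.136*ey)]: print(n,p.round(4),inv(p).round(4))
s=r.get_state();go(s,[*(fl-.02*ey-.016*ex),.135],7)
```

```text
t1 [ 0.4875 -0.1459] [-0.0514  0.0373]
t2 [ 0.4984 -0.2352] [-0.047  -0.0526]
t3 [ 0.5534 -0.2647] [ 0.0057 -0.0861]
wall t1 [ 0.4974 -0.1447] [-0.0414  0.0377]
wall t2 [ 0.5084 -0.234 ] [-0.037  -0.0521]
w3 [ 0.5522 -0.2548] [ 0.0053 -0.0761]
pos [0.5857 0.1398 0.136 ] yaw 32.23 shift [-23.55  18.93   0.07] turn [ 1.000e-02 -1.200e-01  2.523e+01] F [-0.64  0.01 -1.14]
```

carry_out(rows=[[[-3,2.4,0],[0,0,3],1],[[-6.5,5.2,0],[0,0,7],1],[[-10,8,0],[0,0,11],1],[[-13.5,10.8,0],[0,0,15],1],[[-17,13.6,0],[0,0,19],1],[[-20.5,16.4,0],[0,0,22],1],[[-22.7,18.2,0],[0,0,25.2],1],[[-23.6,18.9,0],[0,0,25.2],1],[[-23.6,18.9,0],[0,0,25.2],1],[[-23.6,18.9,0],[0,0,25.2],1]])

```text
clock: 6.1
tool_pos: [0.487, -0.1441, 0.1346]
eef_rot: [0.998, 0.063, 0.0, -0.001]
contact_force: [0.8, 0.9, -0.3]
opening: 0.245
finger_force: 39.7
```

Run:
```python
from h import *
from plant import r
s=r.get_state();go(s,[.4865,-.146,.068],7)
d=r.snapshot('wrist');cv2.imwrite('pics/w3.png',cv2.resize(d['image'][:,:,::-1],(800,600),interpolation=cv2.INTER_CUBIC));pickle.dump(d,open('wrist3.pkl','wb'))
```

```text
pos [ 0.487  -0.1441  0.1346] yaw 7.21 shift [-0.08  0.19  6.66] turn [-0.09 -0.03  0.21] F [ 0.78  0.87 -0.3 ]
```

View pics/w3.png

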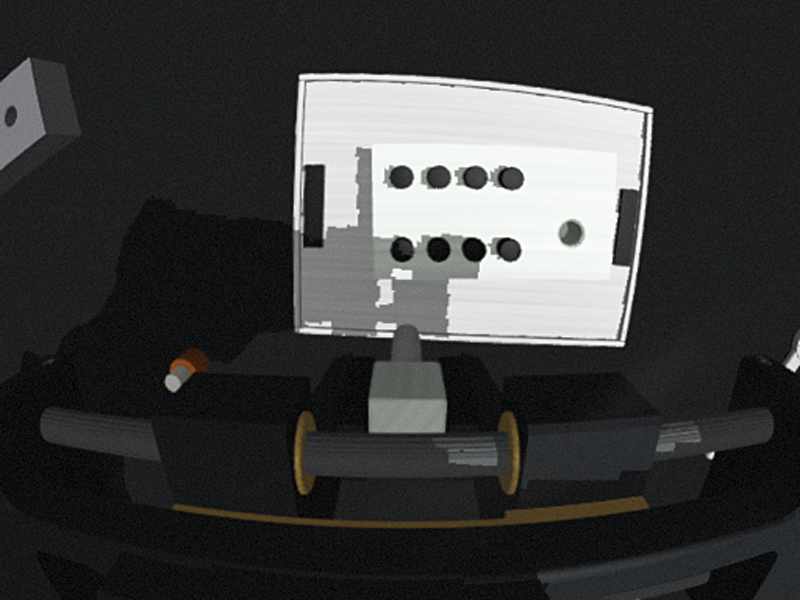

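Wrist view: block top corners (372,145), (616,152), (610,280), (372,279) and bore (571,232). Rim corners are (300,76), (652,109), (624,344), (296,331). The pin is held upright, its foot near (407,330).

Run:
```python
from h import *
d=pickle.load(open('wrist3.pkl','rb'))
for n,z,pts in [('blk',.044,[(372,145),(616,152),(610,280),(372,279)]),('tray',.008,[(300,76),(652,109),(624,344),(296,331)]),('bore',.044,[(571,232)]),('foot',.0846,[(407,328)])]:
    P=np.array([wf(d,(x+.5)*.64-.5,(y+.5)*.64-.5,z) for x,y in pts])[:,:2]
    print(n,P.round(4).tolist(),P.mean(0).round(4))
    if len(P)==4:
        e=[P[(i+1)%4]-P[i] for i in range(4)];print([round(float(np.linalg.norm(x)),4) for x in e],[round(float(np.degrees(np.arctan2(x[1],x[0]))),1) for x in e])
```

```text
blk [[0.5679, -0.1151], [0.586, -0.2431], [0.5161, -0.2533], [0.4992, -0.1231]] [ 0.5423 -0.1836]
[0.1292, 0.0706, 0.1313, 0.0692] [-82.0, -171.7, 97.4, 6.6]
tray [[0.6074, -0.0646], [0.6241, -0.2815], [0.4681, -0.2937], [0.451, -0.0767]] [ 0.5377 -0.1791]
[0.2176, 0.1565, 0.2177, 0.1569] [-85.6, -175.5, 94.5, 4.4]
bore [[0.5385, -0.2244]] [ 0.5385 -0.2244]
foot [[0.4887, -0.1429]] [ 0.4887 -0.1429]
```

carry_out(rows=[[[0,0,3],[0,0,0],1],[[0,0,6],[0,0,0],1],[[0,0,6.7],[0,0,0],1],[[0,0,6.7],[0,0,0],1],[[0.2,0,6.7],[0,0,0],1],[[0.4,0,6.7],[0,0,0],1],[[0.5,0,6.7],[0,0,0],1],[[0.5,0,6.7],[0,0,0],1],[[0.5,0,6.7],[0,0,0],1]])

```text
clock: 7.05
tool_pos: [0.4914, -0.1456, 0.0684]
eef_rot: [0.998, 0.061, 0.0, 0.0]
contact_force: [-0.0, 0.5, -0.5]
opening: 0.247
finger_force: 39.7
```

carry_out(rows=[[[0.05,0,0],[0,0,0],1],[[0.1,0,0],[0,0,0],1],[[0.15,0,0],[0,0,0],1],[[0.2,0,0],[0,0,0],1],[[0.2,0,0],[0,0,0],1]])

```text
clock: 7.55
tool_pos: [0.4933, -0.1452, 0.0679]
eef_rot: [0.998, 0.061, 0.0, 0.0]
contact_force: [0.8, 1.0, -0.7]
opening: 0.244
finger_force: 39.7
```

carry_out(rows=[[[0.03,0,0],[0,0,0],1],[[0.06,0,0],[0,0,0],1],[[0.1,0,0],[0,0,0],1],[[0.1,0,0],[0,0,0],1]])

```text
clock: 7.95
tool_pos: [0.4944, -0.1451, 0.068]
eef_rot: [0.998, 0.061, 0.0, 0.0]
contact_force: [0.0, 0.1, -0.5]
opening: 0.245
finger_force: 39.7
```

carry_out(rows=[[[0.03,0,0],[0,0,0],1],[[0.06,0,0],[0,0,0],1],[[0.1,0,0],[0,0,0],1],[[0.1,0,0],[0,0,0],1]])

```text
clock: 8.35
tool_pos: [0.4953, -0.145, 0.068]
eef_rot: [0.998, 0.061, 0.0, 0.0]
contact_force: [0.1, 0.4, -0.2]
opening: 0.239
finger_force: 39.7
```

carry_out(rows=[[[0.03,0,0],[0,0,0],1],[[0.06,0,0],[0,0,0],1],[[0.1,0,0],[0,0,0],1],[[0.1,0,0],[0,0,0],1]])

```text
clock: 8.75
tool_pos: [0.4963, -0.1448, 0.068]
eef_rot: [0.998, 0.061, 0.0, 0.0]
contact_force: [-0.6, -0.1, -1.2]
opening: 0.244
finger_force: 39.7
```

carry_out(rows=[[[0.03,0,0],[0,0,0],1],[[0.06,0,0],[0,0,0],1],[[0.08,0,0],[0,0,0],1],[[0.08,0,0],[0,0,0],1]])

```text
clock: 9.15
tool_pos: [0.4971, -0.1447, 0.068]
eef_rot: [0.998, 0.061, 0.0, 0.0]
contact_force: [-0.0, -0.4, -0.5]
opening: 0.246
finger_force: 39.7
```

carry_out(rows=[[[0.03,0,0],[0,0,0],1],[[0.06,0,0],[0,0,0],1],[[0.08,0,0],[0,0,0],1],[[0.08,0,0],[0,0,0],1]])

```text
clock: 9.55
tool_pos: [0.4975, -0.1446, 0.068]
eef_rot: [0.998, 0.061, -0.0, -0.0]
contact_force: [-0.3, 0.0, 0.1]
opening: 0.247
finger_force: 39.7
```

carry_out(rows=[[[0.03,0,0],[0,0,0],1],[[0.06,0,0],[0,0,0],1],[[0.06,0,0],[0,0,0],1]])

```text
clock: 9.85
tool_pos: [0.4978, -0.1446, 0.0679]
eef_rot: [0.998, 0.061, -0.001, -0.0]
contact_force: [-2.7, -0.4, 1.0]
opening: 0.245
finger_force: 39.7
```

carry_out(rows=[[[0.02,0,0],[0,0,0],1],[[0.02,0,0],[0,0,0],1],[[0.02,0,0],[0,0,0],1],[[0.02,0,0],[0,0,0],1],[[0.02,0,0],[0,0,0],1]])

```text
clock: 10.35
tool_pos: [0.4981, -0.1445, 0.0679]
eef_rot: [0.998, 0.061, -0.001, -0.0]
contact_force: [-2.6, 0.6, 0.6]
opening: 0.242
finger_force: 39.7
```

Run:
```python
from h import *
from plant import r
for i in range(4):
    go(r.get_state(),[.49,-.145,.068],7.6); r.snapshot('top')
```

```text
pos [ 0.4981 -0.1445  0.0679] yaw 7.03 shift [-0.81 -0.05 -0.01] turn [-0.01  0.06 -0.57] F [-2.63  0.57  0.58]
pos [ 0.4981 -0.1445  0.0679] yaw 7.03 shift [-0.81 -0.05 -0.01] turn [-0.01  0.06 -0.57] F [-4.39 -0.25  1.93]
pos [ 0.4981 -0.1445  0.0679] yaw 7.03 shift [-0.81 -0.05 -0.01] turn [-0.01  0.06 -0.57] F [-3.28  0.27  1.66]
pos [ 0.4981 -0.1445  0.068 ] yaw 7.03 shift [-0.81 -0.05 -0.  ] turn [-0.01  0.05 -0.57] F [-3.82  0.52  0.91]
```

carry_out(rows=[[[-0.3,0,0],[0,0,0],1],[[-0.6,0,0],[0,0,0],1],[[-0.6,3,0],[0,0,0],1],[[-0.6,6,0],[0,0,0],1],[[-0.6,8.5,0],[0,0,0],1],[[-0.6,9,0],[0,0,0],1],[[-0.5,9,0],[0,0,0],1],[[-0.35,9,0],[0,0,0],1],[[-0.2,9,0],[0,0,0],1],[[-0.15,9,0],[0,0,0],1],[[-0.15,9,0],[0,0,0],1]])

```text
clock: 11.65
tool_pos: [0.5085, -0.2331, 0.068]
eef_rot: [0.998, 0.062, 0.0, -0.0]
contact_force: [-0.1, 0.1, -1.5]
opening: 0.244
finger_force: 39.7
```

carry_out(rows=[[[0.03,0,0],[0,0,0],1],[[0.06,0,0],[0,0,0],1],[[0.08,0,0],[0,0,0],1],[[0.08,0,0],[0,0,0],1]])

```text
clock: 12.05
tool_pos: [0.509, -0.234, 0.068]
eef_rot: [0.998, 0.061, 0.0, 0.0]
contact_force: [0.6, 0.7, -1.8]
opening: 0.241
finger_force: 39.7
```

carry_out(rows=[[[0.03,0,0],[0,0,0],1],[[0.06,0,0],[0,0,0],1],[[0.06,0,0],[0,0,0],1],[[0.06,0,0],[0,0,0],1]])

```text
clock: 12.45
tool_pos: [0.5093, -0.234, 0.068]
eef_rot: [0.998, 0.061, -0.0, 0.0]
contact_force: [-0.7, -0.6, -0.6]
opening: 0.245
finger_force: 39.7
```

carry_out(rows=[[[0.03,0,0],[0,0,0],1],[[0.06,0,0],[0,0,0],1],[[0.06,0,0],[0,0,0],1],[[0.06,0,0],[0,0,0],1]])

```text
clock: 12.85
tool_pos: [0.5096, -0.234, 0.068]
eef_rot: [0.998, 0.061, -0.0, 0.0]
contact_force: [-2.1, -0.8, 0.6]
opening: 0.245
finger_force: 39.7
```

carry_out(rows=[[[0.04,0,0],[0,0,0],1],[[0.05,0,0],[0,0,0],1],[[0.05,0,0],[0,0,0],1],[[0.05,0,0],[0,0,0],1],[[0.05,0,0],[0,0,0],1]])

```text
clock: 13.35
tool_pos: [0.5101, -0.2339, 0.0679]
eef_rot: [0.998, 0.061, -0.001, 0.0]
contact_force: [-4.8, -1.3, 1.5]
opening: 0.245
finger_force: 39.7
```

Run:
```python
from h import *
from plant import r
for i in range(5):
    go(r.get_state(),[.49,-.145,.068],7.6); r.snapshot('top')
```

```text
pos [ 0.5101 -0.2339  0.0679] yaw 7.02 shift [-0.9  -9.07 -0.01] turn [ 0.    0.06 -0.58] F [-4.84 -1.25  1.47]
pos [ 0.51   -0.2339  0.0679] yaw 7.02 shift [-0.9  -9.07 -0.  ] turn [ 0.    0.06 -0.58] F [-4.01 -1.16  0.83]
pos [ 0.5101 -0.2339  0.0679] yaw 7.03 shift [-0.91 -9.07 -0.  ] turn [-0.    0.06 -0.57] F [-4.5  -1.06  1.41]
pos [ 0.5101 -0.2339  0.0679] yaw 7.02 shift [-0.91 -9.07 -0.01] turn [-0.    0.06 -0.58] F [-4.27 -1.34  2.15]
pos [ 0.5101 -0.2339  0.0679] yaw 7.02 shift [-0.91 -9.07 -0.01] turn [-0.    0.06 -0.58] F [-4.81 -0.84  1.69]
```

carry_out(rows=[[[-0.4,0,0],[0,0,0],1],[[-0.7,0.3,0],[0,0,0],1],[[-0.7,2,0],[0,0,0],1],[[-0.7,3.5,0],[0,0,0],1],[[-0.7,3.5,0],[0,0,0],1],[[1,3.5,0],[0,0,0],1],[[3,3.5,0],[0,0,0],1],[[4.1,3.5,0],[0,0,0],1],[[4.1,3.3,0],[0,0,0],1],[[4.1,3,0],[0,0,0],1],[[4.1,2.9,0],[0,0,0],1],[[4.1,2.9,0],[0,0,0],1]])

```text
clock: 14.8
tool_pos: [0.5539, -0.2574, 0.068]
eef_rot: [0.998, 0.061, -0.001, -0.0]
contact_force: [-0.0, 0.1, -0.8]
opening: 0.242
finger_force: 39.7
```

Run:
```python
from h import *
from plant import r
go(r.get_state(),[.5516,-.2546,.068],7.6)
d=r.snapshot('wrist');cv2.imwrite('pics/w4.png',cv2.resize(d['image'][:,:,::-1],(800,600),interpolation=cv2.INTER_CUBIC));pickle.dump(d,open('wrist4.pkl','wb'))
```

```text
pos [ 0.5539 -0.2574  0.068 ] yaw 7.03 shift [-0.2 -0.3 -0. ] turn [-0.02  0.06 -0.57] F [-0.04  0.13 -0.76]
```

View pics/w4.png

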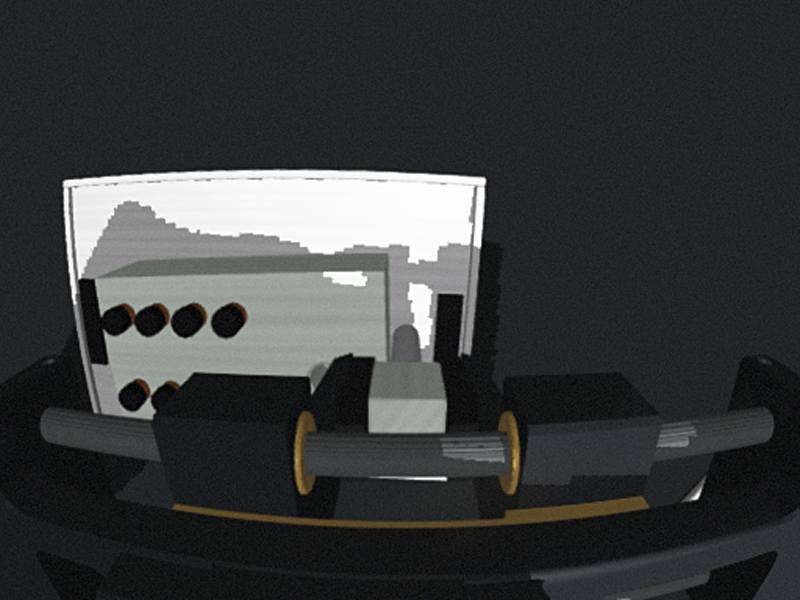

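The pin is upright (shank at about (406,345)), just right of the block's short end at x≈388. I'll approach to the left in small steps.

carry_out(rows=[[[0,-0.05,0],[0,0,0],1],[[0,-0.1,0],[0,0,0],1],[[0,-0.15,0],[0,0,0],1],[[0,-0.15,0],[0,0,0],1]])

```text
clock: 15.25
tool_pos: [0.5547, -0.256, 0.068]
eef_rot: [0.998, 0.061, 0.0, -0.0]
contact_force: [0.3, 0.5, -0.1]
opening: 0.247
finger_force: 39.7
```

carry_out(rows=[[[0,-0.03,0],[0,0,0],1],[[0,-0.06,0],[0,0,0],1],[[0,-0.06,0],[0,0,0],1],[[0,-0.06,0],[0,0,0],1]])

```text
clock: 15.65
tool_pos: [0.5546, -0.2554, 0.068]
eef_rot: [0.998, 0.061, 0.0, 0.0]
contact_force: [1.3, 0.6, -0.9]
opening: 0.246
finger_force: 39.7
```

carry_out(rows=[[[0,-0.03,0],[0,0,0],1],[[0,-0.06,0],[0,0,0],1],[[0,-0.06,0],[0,0,0],1],[[0,-0.06,0],[0,0,0],1]])

```text
clock: 16.05
tool_pos: [0.5546, -0.2552, 0.0681]
eef_rot: [0.998, 0.061, 0.0, 0.0]
contact_force: [0.8, -0.3, -0.7]
opening: 0.25
finger_force: 39.7
```

carry_out(rows=[[[0,-0.03,0],[0,0,0],1],[[0,-0.05,0],[0,0,0],1],[[0,-0.05,0],[0,0,0],1],[[0,-0.05,0],[0,0,0],1]])

```text
clock: 16.45
tool_pos: [0.5546, -0.255, 0.0681]
eef_rot: [0.998, 0.061, 0.0, 0.0]
contact_force: [0.5, -2.3, -0.6]
opening: 0.242
finger_force: 39.7
```

carry_out(rows=[[[0,-0.05,0],[0,0,0],1],[[0,-0.05,0],[0,0,0],1],[[0,-0.05,0],[0,0,0],1],[[0,-0.05,0],[0,0,0],1],[[0,-0.05,0],[0,0,0],1],[[0,-0.05,0],[0,0,0],1]])

```text
clock: 17.05
tool_pos: [0.5546, -0.2547, 0.0682]
eef_rot: [0.998, 0.061, 0.0, 0.001]
contact_force: [0.5, -4.4, -0.7]
opening: 0.244
finger_force: 39.7
```

Run:
```python
from h import *
from plant import r
for i in range(4):
    s=r.get_state();go(s,[.49,-.145,.068],7.6); r.snapshot('top')
ex=lambda a:np.array([np.cos(a),np.sin(a)])
# onset lines (TCP): p1,p2 on front line, p3 on right line
for p1,p2,p3 in [((.4973,-.1446),(.5093,-.234),(.5546,-.2552)),((.4981,-.1445),(.5100,-.2339),(.5546,-.2549))]:
    p1,p2,p3=map(np.array,(p1,p2,p3));v=p1-p2;a=np.arctan2(-v[0],v[1])
    X=ex(a);Y=np.array([-X[1],X[0]])
    b=X*(X@p1+.031)+Y*(Y@p3+.031);print('yaw',np.degrees(a),'bore TCP',b)
    go(s,[*b,.12],7.03)
```

```text
pos [ 0.5546 -0.2547  0.0682] yaw 7.01 shift [ -5.08 -11.68   0.  ] turn [ 0.07 -0.03 -0.59] F [ 0.48 -4.38 -0.69]
pos [ 0.5546 -0.2547  0.0682] yaw 7.01 shift [ -5.08 -11.67   0.  ] turn [ 0.07 -0.03 -0.59] F [-0.62 -5.38  0.1 ]
pos [ 0.5547 -0.2547  0.0682] yaw 7.01 shift [ -5.08 -11.68   0.  ] turn [ 0.07 -0.03 -0.59] F [ 0.61 -5.92 -0.02]
pos [ 0.5546 -0.2547  0.0682] yaw 7.01 shift [ -5.07 -11.68   0.  ] turn [ 0.07 -0.03 -0.59] F [ 0.25 -4.54  0.07]
yaw 7.64501327167069 bore TCP [ 0.53949737 -0.22594918]
pos [ 0.5546 -0.2547  0.0682] yaw 7.01 shift [-1.15 -3.03 -5.18] turn [ 0.07 -0.03 -0.02] F [ 0.25 -4.54  0.07]
yaw 7.58204904445819 bore TCP [ 0.54016175 -0.22554844]
pos [ 0.5546 -0.2547  0.0682] yaw 7.01 shift [-1.07 -3.06 -5.18] turn [ 0.07 -0.03 -0.02] F [ 0.25 -4.54  0.07]
```

carry_out(rows=[[[0,0.2,0],[0,0,0],1],[[0,0.5,0],[0,0,0],1],[[0,0.6,-2.5],[0,0,0],1],[[0,0.6,-5],[0,0,0],1],[[0,0.4,-5],[0,0,0],1],[[-0.6,-1.5,-5],[0,0,0],1],[[-1.1,-3,-5],[0,0,0],1],[[-1.1,-3,-5],[0,0,0],1],[[-1.1,-3,-5],[0,0,0],1]])

```text
clock: 18.15
tool_pos: [0.5397, -0.2248, 0.1174]
eef_rot: [0.998, 0.062, -0.0, -0.0]
contact_force: [0.3, -0.4, -0.3]
opening: 0.239
finger_force: 39.7
```

Run:
```python
from h import *
from plant import r
go(r.get_state(),[.5397,-.2258,.097],7.03)
```

```text
pos [ 0.5397 -0.2248  0.1174] yaw 7.1 shift [-0.01  0.1   2.04] turn [-0.05  0.05  0.07] F [ 0.27 -0.36 -0.26]
```

carry_out(rows=[[[0,0.05,1],[0,0,0],1],[[0,0.05,1.9],[0,0,0],1],[[0,0.05,1.9],[0,0,0],1],[[0,0.05,1.9],[0,0,0],1]])

```text
clock: 18.55
tool_pos: [0.5396, -0.2262, 0.0983]
eef_rot: [0.998, 0.061, -0.001, -0.0]
contact_force: [0.4, -0.5, -0.6]
opening: 0.243
finger_force: 39.7
```

Run:
```python
from h import *
from plant import r
go(r.get_state(),[.5397,-.2258,.09],7.03)
```

```text
pos [ 0.5396 -0.2262  0.0983] yaw 7.01 shift [ 0.02 -0.03  0.83] turn [-0.02  0.06 -0.02] F [ 0.36 -0.54 -0.56]
```

Small steps down with the force watched: foot now ~4 mm above the block's top.

carry_out(rows=[[[0.01,-0.03,0.2],[0,0,0],1],[[0.01,-0.03,0.4],[0,0,0],1],[[0.01,-0.03,0.5],[0,0,0],1],[[0.01,-0.03,0.6],[0,0,0],1],[[0.01,-0.03,0.6],[0,0,0],1]])

```text
clock: 19.05
tool_pos: [0.5399, -0.2256, 0.0929]
eef_rot: [0.998, 0.061, -0.0, 0.0]
contact_force: [-0.4, 0.5, -1.3]
opening: 0.244
finger_force: 39.7
```

carry_out(rows=[[[0,0,0.05],[0,0,0],1],[[0,0,0.1],[0,0,0],1],[[0,0,0.15],[0,0,0],1],[[0,0,0.15],[0,0,0],1]])

```text
clock: 19.45
tool_pos: [0.5399, -0.2256, 0.0915]
eef_rot: [0.998, 0.061, -0.0, 0.0]
contact_force: [0.3, -0.1, -1.2]
opening: 0.244
finger_force: 39.7
```

carry_out(rows=[[[0,0,0.05],[0,0,0],1],[[0,0,0.1],[0,0,0],1],[[0,0,0.15],[0,0,0],1],[[0,0,0.2],[0,0,0],1],[[0,0,0.2],[0,0,0],1]])

```text
clock: 19.95
tool_pos: [0.5399, -0.2256, 0.0894]
eef_rot: [0.998, 0.061, -0.0, 0.0]
contact_force: [-0.4, 0.4, -1.1]
opening: 0.251
finger_force: 39.7
```

carry_out(rows=[[[0,0,0.1],[0,0,0],1],[[0,0,0.2],[0,0,0],1],[[0,0,0.3],[0,0,0],1],[[0,0,0.3],[0,0,0],1]])

```text
clock: 20.35
tool_pos: [0.5399, -0.2256, 0.0863]
eef_rot: [0.998, 0.061, -0.0, -0.0]
contact_force: [-0.1, -0.5, 0.2]
opening: 0.245
finger_force: 39.7
```

carry_out(rows=[[[0,0,0.2],[0,0,0],1],[[0,0,0.4],[0,0,0],1],[[0,0,0.6],[0,0,0],1],[[0,0,0.8],[0,0,0],1],[[0,0,0.8],[0,0,0],1]])

```text
clock: 20.85
tool_pos: [0.5398, -0.2255, 0.0781]
eef_rot: [0.998, 0.061, -0.0, -0.0]
contact_force: [0.6, 1.0, -0.7]
opening: 0.249
finger_force: 39.7
```

carry_out(rows=[[[0,0,0.2],[0,0,0],1],[[0,0,0.4],[0,0,0],1],[[0,0,0.6],[0,0,0],1],[[0,0,0.7],[0,0,0],1],[[0,0,0.7],[0,0,0],1]])

```text
clock: 21.35
tool_pos: [0.5399, -0.2255, 0.0713]
eef_rot: [0.998, 0.061, -0.0, -0.0]
contact_force: [-0.2, -0.3, -1.4]
opening: 0.247
finger_force: 39.7
```

carry_out(rows=[[[0,0,0.05],[0,0,0],1],[[0,0,0.1],[0,0,0],1],[[0,0,0.15],[0,0,0],1],[[0,0,0.15],[0,0,0],1]])

```text
clock: 21.75
tool_pos: [0.54, -0.2256, 0.07]
eef_rot: [0.998, 0.061, 0.0, 0.0]
contact_force: [-0.7, -0.5, -0.6]
opening: 0.248
finger_force: 39.7
```

carry_out(rows=[[[0,0,0.03],[0,0,0],1],[[0,0,0.06],[0,0,0],1],[[0,0,0.06],[0,0,0],1]])

```text
clock: 22.05
tool_pos: [0.54, -0.2256, 0.0694]
eef_rot: [0.998, 0.061, 0.0, 0.0]
contact_force: [0.8, -0.3, -0.5]
opening: 0.249
finger_force: 39.7
```

carry_out(rows=[[[0,0,0.03],[0,0,0],1],[[0,0,0.05],[0,0,0],1],[[0,0,0.05],[0,0,0],1]])

```text
clock: 22.35
tool_pos: [0.54, -0.2256, 0.0689]
eef_rot: [0.998, 0.061, 0.0, 0.0]
contact_force: [-0.9, -0.8, 0.0]
opening: 0.25
finger_force: 39.7
```

carry_out(rows=[[[0,0,0.02],[0,0,0],1],[[0,0,0.04],[0,0,0],1],[[0,0,0.04],[0,0,0],1]])

```text
clock: 22.65
tool_pos: [0.54, -0.2256, 0.0687]
eef_rot: [0.998, 0.061, 0.0, 0.0]
contact_force: [-0.6, -0.1, 2.2]
opening: 0.247
finger_force: 39.7
```

Seated with 2 N. I'll release and retract.

carry_out(rows=[[[0,0,-0.03],[0,0,0],1],[[0,0,-0.03],[0,0,0],0.6],[[0,0,-0.03],[0,0,0],0.5],[[0,0,-0.03],[0,0,0],0.5],[[0,0,-0.03],[0,0,0],0.5],[[0,0,-0.03],[0,0,0],0.5]], newtons=5)

```text
clock: 23.25
tool_pos: [0.54, -0.2256, 0.0688]
eef_rot: [0.998, 0.061, 0.0, 0.0]
contact_force: [-0.6, -0.3, -0.2]
opening: 0.501
finger_force: 0.0
```

carry_out(rows=[[[0,0,0],[0,0,0],0.5],[[0,0,-1],[0,0,0],0.5],[[0,0,-3],[0,0,0],0.5],[[0,0,-6],[0,0,0],0.5],[[0,0,-10],[0,0,0],0.5],[[0,0,-12],[0,0,0],0.5],[[0,0,-12],[0,0,0],0.5],[[0,0,-12],[0,0,0],0.5],[[0,0,-12],[0,0,0],0.5]])

```text
clock: 24.15
tool_pos: [0.5391, -0.2253, 0.1879]
eef_rot: [0.998, 0.061, -0.001, -0.0]
contact_force: [-0.2, 0.8, 0.4]
opening: 0.5
finger_force: 0.0
```

Run:
```python
from h import *
from plant import r
s=r.get_state();go(s,[.54,-.2256,.19],7);print(s['opening'],s['clock'],s['qd'].round(3))
d=r.snapshot('wrist');cv2.imwrite('pics/w5.png',cv2.resize(d['image'][:,:,::-1],(800,600),interpolation=cv2.INTER_CUBIC))
```

```text
pos [ 0.5391 -0.2253  0.1879] yaw 7.04 shift [ 0.09  0.04 -0.21] turn [-0.05  0.11  0.04] F [-0.17  0.81  0.35]
0.4995846879768932 24.15 [ 0.002  0.015 -0.001  0.001 -0.     0.001  0.   ]
```

View pics/w5.png

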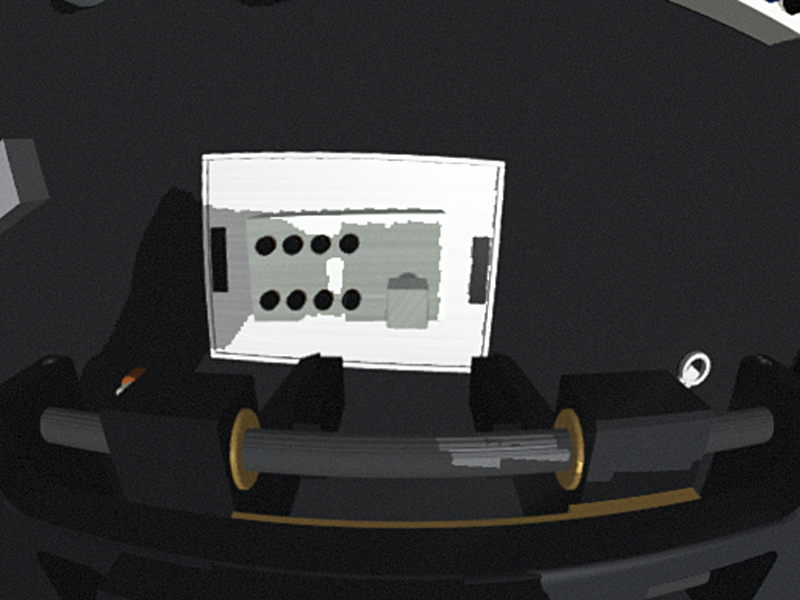

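The pin stands upright in the bore (head at about (407,305)), the gripper is clear and the bystanders are in place.

```bash
python3 -c "
from plant import r
print(r.finish_job())"
```

```text
the job is handed in; nothing more can be done
None
```

The job is handed in, with no verdict shown: I made the three touches at about 3–6 N, lowered the pin home in the bore at about 2 N, let go and moved the gripper clear.

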